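# Moisture reading on a chopping board

### The arm

A 6-joint arm with a two-finger parallel gripper is mounted at the origin on the work surface. World frame = base frame: x ahead of the robot, y to its left, z up, the work surface at z = 0. Lengths are in mm, angles in rad, forces in N, time in s.
With the tool pointing down it reaches from about 300 to 775 mm from the base axis. Payload 14.6 kg.
Tool frame: the origin (TCP) lies midway between the tips of the shut fingers; the grasp point (between the pads) lies 19 mm behind it; z points along the fingers, y is the line along which they close (so a half turn about z gives the same grasp; the last joint's range is limited). The gripper opens to 94 mm and grips with 3 to 60 N. Pads are 16 mm wide; open, the fingers measure 119 mm over their backs; the gripper's body (75 mm by 177 mm) begins 78 mm behind the grasp point.
Start: joints at [-1.346, 0.3, 1.521, -0, 1.321, -0.067], TCP at [158.215, -526.742, 205.446] pointing down, gripper open.
Joint ranges: [-3.03, 3.03], [-0.79, 2.21], [0.23, 2.52], [-1.04, 4.18], [0, 3.07], [-2.55, 2.55]. Speed limits (rad/s): [2.22, 2.22, 2.57, 3.14, 3.14, 3.14].

### API

Orientations are given as [roll, pitch, yaw] about the fixed x, y, z axes, in that order (R = Rz(yaw) Ry(pitch) Rx(roll)).
In Python, from cell import manip, camera gives the robot as it stands.
- The arm moves only by the tool move_arm, never from a script. Its arguments are lists of equal length, an entry for each row: "dp": the shift along the world's x, y, z in mm, a list of three; "rotation": the turn, a rotation vector about the world's x, y, z in rad, a list of three; "hand": the opening, from 0 (shut) to 1 (fully open). A call has 1 to 10 rows; each row shifts and turns the commanded pose from where the row before left it; what a row does not reach is not made up. A row lasts 1/8 s, in which the tool goes at most 62.5 mm and 10.7 degrees, less where a joint would pass 70% of its speed; a pose out of reach is approached as far as the arm can. A call with a gripper value outside its range is refused whole. The fingers move at their own pace and stop on an object; "newtons" is the grip in N (left out, the last holds). Time passes only in rows, so rows that do not move let the fingers close. It gives the time, the measured TCP pose, the force, the opening and the grip force at its end, in the units of the state.
- manip.read_state(): the state, without advancing time (a new reading comes with each control period).
- camera(name): name is "side" or "top"; returns a dict with "image" (400x640x3 uint8, red, green, blue), "fx", "fy", "cx", "cy" (pixels), "k1" (the pictures are not rectified: a ray, as slopes to the right and down, at radius r is drawn at 1 + k1 r^2 times it, then the intrinsics apply), "R" (3x3) and "t" (3): a world point X has camera coordinates R X + t. Camera axes: x right, y down, z forward; pixel columns grow to the right and rows downward; lengths in mm; the calibration is good to about 2 mm. A picture is of the moment at which its call begins. There is no depth.
- manip.sign_off(): hands the job in; it is judged then, once.
The state is a dict: "clock": time; "joints": joint angles; "qd": joint speeds; "effort": joint torques, N m; "eef_pos": TCP position; "eef_rot": TCP orientation; "wrist_force": force on the tool from outside, world axes, zero at the start; "moment": the same for the moment, N m; "finger_gap": finger opening in mm; "finger_force": force on a finger pad.
Only numpy, scipy, OpenCV 4.12 (cv2) and the standard library are available. Lean on these libraries where they do the work, as an engineer would, in place of code of your own. Each camera call takes 0.05 s, during which the arm holds its last target. There are 200 camera calls.

### The job

The washed chopping board has been airing on its tilted rest and must be dry before it is oiled: take the moisture meter out of its holder and first check it for about a second on the ringed centre of its reference block, held upright with the sprung nose pressed about halfway in. Then set the nose inside the white chalk ring on the board, the meter square to the board's slope, again lightly with the nose about halfway in, and finish while still holding it there, steady, for the reading. Never press hard or push the board out of place, and leave the jars, mugs, oil bottle and brush alone.

Things in the scene. Friction and masses are not known exactly. Their poses are not given: they have to be found in the camera images.
- meter: moisture meter, black with two yellow bands, 0.18 kg: body 42 mm (own x) by 28 mm (own y: the ribbed faces to grip) with a sprung steel nose below. Origin at the tip of the nose when fully out; own z runs along the meter to its flat top. Body at z = 30 to 118 mm, collar of diameter 23 mm at z = 18 to 32 mm. Starts upright, nose down, loose in the holder.
- meter_grip (a point): point on the meter's axis at which to grip it, 94 mm from the tip of the nose along the meter's z, in the middle of the ribbed faces
- nose_tip (a point): tip of the meter's sprung nose, a steel pin 16 mm in diameter with a round end; it moves with the nose. Axes as those of the meter.
- nose (a joint): how far the nose is pressed into the meter, m: 0 fully out, 0.008 fully in; springy: it starts to move at 1.5 N and takes 0.6 N more for each mm (halfway, 4 mm: 3.9 N; fully in: 6.3 N)
- holder: black desk holder of the meter, fixed, foot 84 x 70 mm, pocket 46 x 33 mm with walls up to 58 mm above the table; the meter stands 22 mm deep in it, axes along the holder's, its nose hanging 6 mm above the table. Lift it straight up by at least 30 mm. Origin at the centre of the underside.
- ref_mark (a point): centre of the blue ring (38 mm in diameter) on the white pad of the reference block, a fixed flat block 76 x 76 mm, 25 mm high; on its top face, z up
- ref: the reference block, aluminium with a white pad and blue ring; origin at the centre of its underside
- board_mark (a point): centre of the white chalk ring (38 mm in diameter) on the face of the striped wooden chopping board (210 mm up the slope, 300 mm across, 18 mm thick, fast on its rest); its z points squarely out of the board's face, its x up the slope. The ring lies 115 mm up from the low edge, 30 mm to the -y side of the middle.
- board (a joint): slope of the board from level, rad; differs each time; the low edge is towards the robot. A stiff clamped hinge: it stays under a light push.
- stand: bamboo tilting rest that carries the board, fixed to the table, 230 x 250 mm; origin at the centre of its underside, its x towards the raised edge of the board
- jar_capsules: tall glass jar of coffee capsules with a bamboo lid, 98 mm wide, 247 mm tall; bystander; origin at its bottom centre
- jar_tea: glass jar of tea bags with a bamboo lid, 98 mm wide, 202 mm tall; bystander; origin at its bottom centre
- jar_marshmallow: glass jar of pink and white marshmallows with a bamboo lid, 96 mm wide, 142 mm tall; bystander; origin at its bottom centre
- jar_sugar: low glass jar of brown sugar cubes with a bamboo lid, 96 mm wide, 87 mm tall; bystander; origin at its bottom centre
- mug_a: white mug, 86 mm wide, 88 mm tall; bystander; origin at its bottom centre
- mug_b: white mug, 86 mm wide, 88 mm tall; bystander; origin at its bottom centre
- oil_bottle: amber bottle of board oil, 60 mm wide, 150 mm tall; bystander; origin at its bottom centre
- oil_brush: flat brush for the oil, about 170 mm long, lying flat in front of the robot; bystander; origin at its middle, on the underside
There are look-alikes about, which are no part of the job. Leave any purple look-alike of the meter alone.

How it is judged (in metres and radians):
On the way:
1. the meter is checked on the reference block: held upright on its ring, the nose pressed about halfway in (distance between nose_tip and ref_mark below 0.011 m and angle between the z axis of meter and the z axis of ref_mark, either way round below 0.17 rad and value of joint nose between 0.0018 and 0.0066 m and contact force between meter and ref between 1 and 9 N and contact force between the fingers and meter above 2 N and contact force between meter and stand below 0.1 N and contact force between meter and holder below 0.1 N), for 0.8 s.
At the end, for the whole second after the job is handed in: The gripper alone holds the meter still, nose tip within 11 mm of the chalk ring's centre, meter within 0.17 rad of square to the board, nose pressed in 1.8 to 6.6 mm (1 to 9 N on the board), fingers clear of board and rest, board shifted under 6 mm (distance between nose_tip and board_mark below 0.011 m and angle between the z axis of meter and the z axis of board_mark, either way round below 0.17 rad and value of joint nose between 0.0018 and 0.0066 m and contact force between meter and stand between 1 and 9 N and contact force between the fingers and meter above 2 N and contact force between meter and ref below 0.1 N and contact force between meter and holder below 0.1 N and linear speed of meter below 0.01 m/s and distance of board_mark from where it was at the start of the episode below 0.006 m and contact force between the fingers and stand below 0.5 N); the arm keeps its last pose, push and grip.
It fails at once if the meter is pressed hard (over 20 N) on the board or the reference block (contact force between meter and stand above 20 N or contact force between meter and ref above 20 N).
It fails at once if the board is pushed out of place on its rest (over 8 mm) (distance of board_mark from where it was at the start of the episode above 0.008 m).
It fails at once if a jar, mug, the oil bottle or the brush is shoved (over 30 mm) or tipped (distance of any of jar_capsules, jar_tea, jar_marshmallow, jar_sugar, mug_a, mug_b, oil_bottle, oil_brush from where it was at the start of the episode above 0.03 m or angle between any of jar_capsules, jar_tea, jar_marshmallow, jar_sugar, mug_a, mug_b, oil_bottle's own z axis and vertical above 0.4 rad).
It also fails if it takes over 61 s, if anything falls off the work surface, if the arm or the gripper's body presses on something with over 40 N, if the wrist force passes 120 N, or if a joint passes its speed limit or range.

## Working session

There is one attempt and no reset: what is moved stays moved. The work goes in short steps, Python scripts to look and compute and a tool call to move; the robot and the scene stay as the last step left them, time stands still between calls to the robot, and variables do not carry over. Pictures are saved under pics/ and viewed, at most 10 in all, crops included, and the job is handed in when it is done.

Besides the shell and the picture viewer there is one more tool, called after "Call:" in YAML: its name, and indented under it one key for each argument. move_arm: Moves the arm, as the interface text tells. Its arguments: {"type":"object","properties":{"dp":{"type":"array","items":{"type":"array","items":{"type":"number"}}},"rotation":{"type":"array","items":{"type":"array","items":{"type":"number"}}},"hand":{"type":"array","items":{"type":"number"}},"newtons":{"type":"number"}},"required":["dp","rotation","hand"]}

```bash
ls; mkdir -p pics; cat > h.py <<'E'
import numpy as np, cv2
from cell import manip, camera
def K(c): return np.array([[c["fx"],0,c["cx"]],[0,c["fy"],c["cy"]],[0,0,1.]])
def D(c): return np.array([c["k1"],0,0,0,0.])
def ray(c,uv):
    p=cv2.undistortPoints(np.array([[uv]],float),K(c),D(c))[0,0]
    R=np.array(c["R"]);t=np.array(c["t"]); d=R.T@np.array([p[0],p[1],1]); return -R.T@t,d/np.linalg.norm(d)
def onz(c,uv,z):
    o,d=ray(c,uv); return o+d*(z-o[2])/d[2]
def tri(c1,u1,c2,u2):
    o1,d1=ray(c1,u1);o2,d2=ray(c2,u2)
    s=np.linalg.lstsq(np.c_[d1,-d2],o2-o1,rcond=None)[0]
    a=o1+d1*s[0];b=o2+d2*s[1]; return (a+b)/2,np.linalg.norm(a-b)
def proj(c,X):
    R=np.array(c["R"],float);return cv2.projectPoints(np.array(X,float).reshape(-1,3),cv2.Rodrigues(R)[0],np.array(c["t"],float),K(c),D(c))[0][:,0]
E
python3 - <<'E'
from h import *
import pickle
for n in("top","side"):
    c=camera(n);pickle.dump(c,open(n+".pkl","wb"))
    cv2.imwrite(f"pics/{n}0.png",cv2.resize(c["image"][:,:,::-1],(800,500),interpolation=cv2.INTER_CUBIC))
    R=np.array(c["R"]);print(n,-R.T@np.array(c["t"]),R[2],c["fx"],c["k1"])
print(manip.read_state())
E
```

```text
pics
top [ 340.27594547   -9.28318278 1408.86027877] [ 0.19201194  0.01319693 -0.98130385] 491.3835048744529 -0.030429206877857686
side [-298.87658274  920.71359116 1054.57799469] [ 0.54526992 -0.57348917 -0.6113844 ] 463.29926569376033 0.022416736715582853
{'clock': 0.1, 'joints': array([-1.34554667e+00,  3.00405538e-01,  1.52149745e+00, -1.16851384e-05,
        1.32067367e+00, -6.66053660e-02]), 'qd': array([-0.00026096, -0.0028638 , -0.00195558, -0.00206681, -0.0009729 ,
       -0.00110506]), 'effort': array([ 3.97878193e-04, -5.32644475e+01, -3.53284621e+01,  7.09418301e-02,
        2.34829163e-02, -5.05712967e-05]), 'eef_pos': array([ 158.19328227, -526.52910847,  204.95766517]), 'eef_rot': array([-3.14061008e+00, -5.41974854e-05,  2.91857892e-01]), 'wrist_force': array([ 0.18871281,  1.07885519, -0.06725116]), 'moment': array([ 0.0346619 ,  0.02884525, -0.01751296]), 'finger_force': 0.0, 'finger_gap': 94.31637650553076}
```

View pics/top0.png

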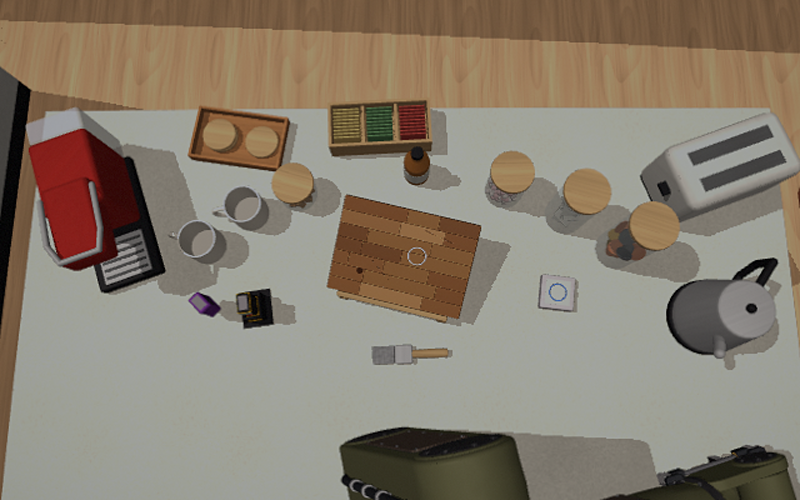

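View pics/side0.png

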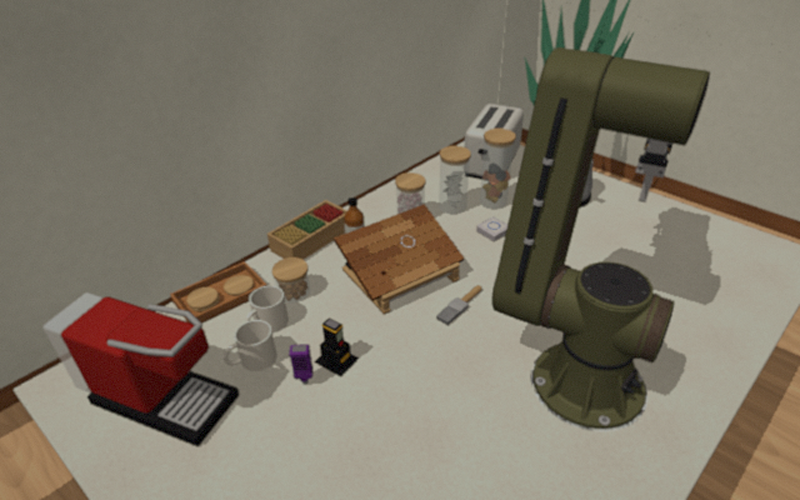

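Top view: the meter is black with yellow in the holder at (250,305). The purple look-alike stands at (205,303), the chalk ring at (416,256) and the ref ring at (558,292). Side view: meter (334,345), purple look-alike (301,363), chalk ring (407,242), ref (494,228). The black and yellow one standing in the black holder fits the description. I'll confirm it in one enlarged crop.

```bash
python3 - <<'E'
from h import *
import pickle
t=pickle.load(open("top.pkl","rb"));s=pickle.load(open("side.pkl","rb"))
def cr(c,u,v,w,h,k): return cv2.resize(c["image"][v:v+h,u:u+w,::-1],(w*k,h*k),interpolation=cv2.INTER_CUBIC)
a=cr(t,150,220,80,60,5);b=cr(s,230,245,80,60,5);d=cr(t,260,150,200,150,2);e=cr(s,260,160,200,150,2)
cv2.imwrite("pics/crop.png",np.vstack([np.hstack([a,b]),np.hstack([d,e])]))
# sub-pixel ring centres
for c,n,w in((t,"top",[(333,205),(446,234)]),(s,"side",[(326,193),(395,181)])):
    for u,v in w:
        print(n,onz(c,(u,v),25))
E
```

```text
top [597.8970536  -26.10225676  25.        ]
top [ 513.97794424 -345.39656333   25.        ]
side [ 656.9644654  -105.60985335   25.        ]
side [ 510.30660754 -340.83595668   25.        ]
```

View pics/crop.png

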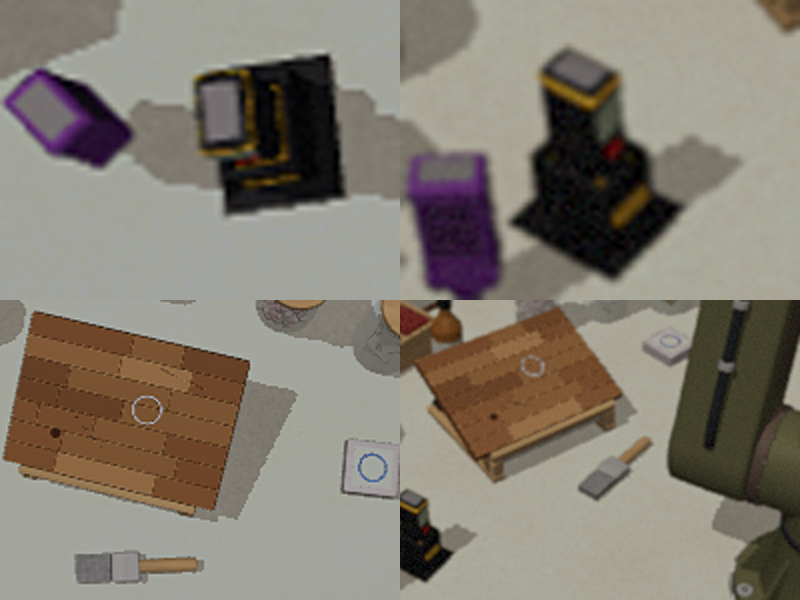

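```bash
cat > fit.py <<'E'
from h import *
import pickle
from scipy.optimize import least_squares
t=pickle.load(open("top.pkl","rb"));s=pickle.load(open("side.pkl","rb"))
src=lambda p,k,o,off: [((a-off[0]+.5)/k-.5+o[0],(b-off[1]+.5)/k-.5+o[1]) for a,b in p]
# board: RL,RR,LR,LL, ring
bt=src([(34,312),(249,361),(215,510),(4,459),(147,410)],2,(260,150),(0,300))
bs=src([(416,357),(560,307),(622,397),(478,458),(532,366)],2,(260,160),(400,300))
L=np.array([(210,150),(210,-150),(0,-150),(0,150),(115,-30)],float)
def face(p):
    x,y,z,w,a=p; ux=np.array([np.cos(w)*np.cos(a),np.sin(w)*np.cos(a),np.sin(a)]);uy=np.array([-np.sin(w),np.cos(w),0])
    return np.array([x,y,z])+L[:,:1]*ux+L[:,1:]*uy, ux,uy
f=lambda p:np.r_[(proj(t,face(p)[0])-bt).ravel(),(proj(s,face(p)[0])-bs).ravel()]
for a0 in(.2,.6):
    r=least_squares(f,[500,0,60,-.2,a0],loss="soft_l1");print("board",r.x.round(3),"cost",r.cost,f(r.x).round(1))
P,ux,uy=face(r.x);print("mark",P[4],"n",np.cross(ux,uy)); print("ring tri",tri(t,bt[4],s,bs[4]))
rt=src([(372,467)],2,(260,150),(0,300))[0];rs=src([(671,341)],2,(260,160),(400,300))[0]
print("ref",onz(t,rt,25),onz(s,rs,25),tri(t,rt,s,rs))
mt=src([(195,78),(250,70),(258,148),(205,157)],5,(150,220),(0,0))
for q in mt: print("mtop",onz(t,q,124))
print("mean",np.mean([onz(t,q,124) for q in mt],0))
ms=src([(568,46),(620,78),(603,98),(540,75)],5,(230,245),(400,0)); print("side mean",np.mean([onz(s,q,124) for q in ms],0))
for q in src([(330,55),(345,198),(228,213)],5,(150,220),(0,0)): print("foot",onz(t,q,8))
for q in src([(510,222),(612,275),(683,208)],5,(230,245),(400,0)): print("footS",onz(s,q,4))
for n,q in (("purple",(40,105)),): print(n,onz(t,src([q],5,(150,220),(0,0))[0],60), tri(t,src([q],5,(150,220),(0,0))[0],s,src([(450,172)],5,(230,245),(400,0))[0]))
E
python3 fit.py
```

```text
board [ 4.88689e+02  2.68520e+01  5.73820e+01 -2.37000e-01  4.06000e-01] cost 4.339838187154602 [-0.6 -0.1  1.4  0.7 -0.  -0.2 -0.1 -0.1  0.5 -0.1 -0.6  1.4 -0.1 -1.1
  0.7 -1.5 -0.9  0.8  0.1  0.4]
board [ 4.88689e+02  2.68520e+01  5.73820e+01 -2.37000e-01  4.06000e-01] cost 4.339838187154859 [-0.6 -0.1  1.4  0.7 -0.  -0.2 -0.1 -0.1  0.5 -0.1 -0.6  1.4 -0.1 -1.1
  0.7 -1.5 -0.9  0.8  0.1  0.4]
mark [584.37298059 -27.10569418 102.74938699] n [-0.3834881   0.09256654  0.91889516]
ring tri (array([583.63674222, -25.74728621, 105.65991917]), np.float64(0.17285922620606153))
ref [ 516.11338268 -344.78880773   25.        ] [ 512.57699097 -345.62316816   25.        ] (array([ 514.85249407, -346.02404594,   23.85542487]), np.float64(3.4013842103801806))
mtop [498.77433509 357.01853478 124.        ]
mtop [503.04213277 327.92698297 124.        ]
mtop [461.80143825 321.74119832 124.        ]
mtop [457.03415666 349.57107029 124.        ]
mean [480.16301569 339.06444659 124.        ]
side mean [476.45130437 342.72223384 124.        ]
foot [526.45257195 312.33749166   8.        ]
foot [444.30844842 300.3602265    8.        ]
foot [435.66626166 367.14258607   8.        ]
footS [514.22394647 381.63451546   4.        ]
footS [437.92817981 368.26324286   4.        ]
footS [444.88264936 304.21743351   4.        ]
purple [491.54058174 461.26386556  60.        ] (array([482.7783378 , 439.28332277, 116.5625135 ]), np.float64(6.301403037145144))
```

Confirmed: the meter is at about (480,340) with yaw 0.145, the ref at (514.5,-345.5), and the board mark at (584,-26.5,104) with slope 0.41 rad. I'm moving in.

Call:
move_arm:
  dp:
    - [24,47,8]
    - [24,47,8]
    - [24,47,8]
    - [24,47,8]
    - [24,47,8]
    - [24,47,8]
    - [24,47,8]
    - [24,47,8]
    - [24,47,8]
    - [24,47,8]
  rotation:
    - [0,0,0]
    - [0,0,0]
    - [0,0,0]
    - [0,0,0]
    - [0,0,0]
    - [0,0,0]
    - [0,0,0]
    - [0,0,0]
    - [0,0,0]
    - [0,0,0]
  hand: [0.8,0.8,0.8,0.8,0.8,0.8,0.8,0.8,0.8,0.8]
  newtons: 25

```text
clock: 1.35
eef_pos: [398.6, -55.0, 285.7]
eef_rot: [3.141, -0.0, 0.292]
wrist_force: [0.3, -1.3, -0.7]
finger_gap: 75.5
finger_force: 0.0
```

Call:
move_arm:
  dp:
    - [8,40,-5]
    - [8,40,-5]
    - [8,40,-5]
    - [8,40,-5]
    - [8,40,-5]
    - [8,40,-5]
    - [8,40,-5]
    - [8,40,-5]
    - [8,40,-5]
    - [10,36,-5]
  rotation:
    - [0,0,-0.015]
    - [0,0,-0.015]
    - [0,0,-0.015]
    - [0,0,-0.015]
    - [0,0,-0.015]
    - [0,0,-0.015]
    - [0,0,-0.015]
    - [0,0,-0.015]
    - [0,0,-0.015]
    - [0,0,-0.012]
  hand: [0.8,0.8,0.8,0.8,0.8,0.8,0.8,0.8,0.8,0.8]

```text
clock: 2.6
eef_pos: [480.2, 340.7, 234.9]
eef_rot: [3.141, 0.001, 0.145]
wrist_force: [1.3, -0.6, -0.6]
finger_gap: 75.1
finger_force: 0.0
```

Call:
move_arm:
  dp:
    - [0,0,-35]
    - [0,0,-35]
    - [0,0,-35]
    - [0,0,-29]
    - [0,0,-20]
    - [0,0,0]
  rotation:
    - [0,0,0]
    - [0,0,0]
    - [0,0,0]
    - [0,0,0]
    - [0,0,0]
    - [0,0,0]
  hand: [0.8,0.8,0.8,0.8,0.8,0.8]

```text
clock: 3.35
eef_pos: [479.5, 338.8, 79.9]
eef_rot: [3.14, 0.003, 0.145]
wrist_force: [-0.1, -0.7, 0.3]
finger_gap: 75.1
finger_force: 0.0
```

```bash
python3 - <<'E'
from h import *
im=[]
for n,(u,v) in(("top",(155,205)),("side",(210,205))):
    c=camera(n); im.append(cv2.resize(c["image"][v:v+100,u:u+100,::-1],(400,400),interpolation=cv2.INTER_CUBIC))
cv2.imwrite("pics/pre.png",np.hstack(im))
E
```

```text
(no output)
```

View pics/pre.png

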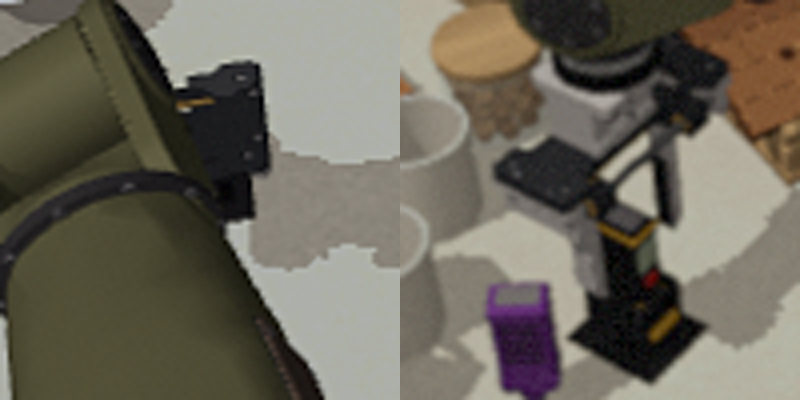

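The side crop shows the fingers at (590,250) and (668,185), on either side of the meter's top at (628,222). The purple look-alike is clear of them. Closing now.

Call:
move_arm:
  dp:
    - [0,0,0]
    - [0,0,0]
    - [0,0,0]
    - [0,0,0]
    - [0,0,0]
    - [0,0,0]
  rotation:
    - [0,0,0]
    - [0,0,0]
    - [0,0,0]
    - [0,0,0]
    - [0,0,0]
    - [0,0,0]
  hand: [0.3,0.2,0.1,0.1,0.1,0.1]
  newtons: 25

```text
clock: 4.2
eef_pos: [480.2, 339.4, 81.5]
eef_rot: [-3.141, -0.0, 0.145]
wrist_force: [1.2, 1.9, 0.4]
finger_gap: 27.7
finger_force: 25.0
```

Call:
move_arm:
  dp:
    - [0,0,10]
    - [0,0,15]
    - [0,0,20]
    - [0,0,25]
    - [0,0,25]
    - [0,0,25]
    - [0,0,30]
    - [0,0,0]
  rotation:
    - [0,0,0]
    - [0,0,0]
    - [0,0,0]
    - [0,0,0]
    - [0,0,0]
    - [0,0,0]
    - [0,0,0]
    - [0,0,0]
  hand: [0.1,0.1,0.1,0.1,0.1,0.1,0.1,0.1]

```text
clock: 5.2
eef_pos: [480.9, 339.4, 234.3]
eef_rot: [-3.14, -0.004, 0.145]
wrist_force: [0.5, -0.5, -1.9]
finger_gap: 27.9
finger_force: 25.0
```

```bash
python3 - <<'E'
from h import *
import pickle
t=pickle.load(open("top.pkl","rb"));s=pickle.load(open("side.pkl","rb"))
for n,a,b,h in(("caps",(655,225),(500,136),247),("tea",(587,190),(455,154),202),("marsh",(512,172),(410,181),142)):
    a=np.array(a)*.8;b=np.array(b)*.8
    print(n,onz(t,a,h),onz(s,b,h))
im=[]
for n,(u,v) in(("top",(155,205)),("side",(220,180))):
    c=camera(n); im.append(cv2.resize(c["image"][v:v+100,u:u+100,::-1],(400,400),interpolation=cv2.INTER_CUBIC))
cv2.imwrite("pics/lift.png",np.hstack(im))
E
```

```text
caps [ 617.60034324 -487.56542756  247.        ] [ 608.16533322 -478.64659936  247.        ]
tea [ 701.85270265 -372.75846575  202.        ] [ 691.34147839 -364.06998339  202.        ]
marsh [ 760.36267147 -231.60054217  142.        ] [ 755.03381194 -225.94964919  142.        ]
```

View pics/lift.png

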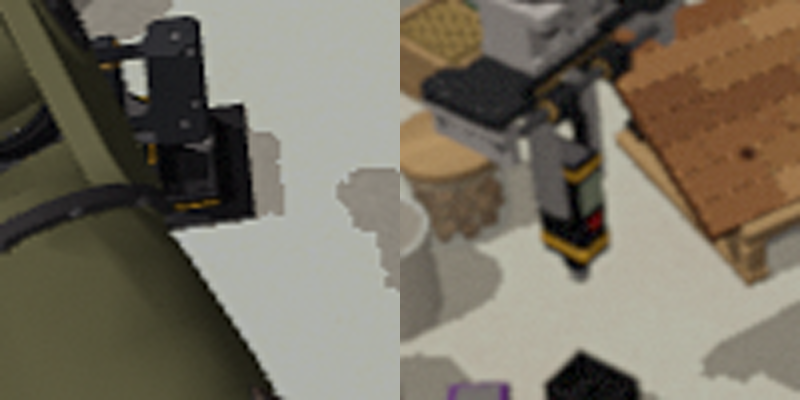

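The meter is lifted clear, nose visible at (580,265) in the side crop, upright in the fingers. Moving on to the reference block.

Call:
move_arm:
  dp:
    - [2,-20,0]
    - [2,-40,0]
    - [3,-50,0]
    - [3,-50,0]
    - [3,-50,0]
    - [3,-50,0]
    - [3,-50,0]
    - [3,-50,0]
    - [2,-50,0]
    - [2,-50,0]
  rotation:
    - [0,0,-0.03]
    - [0,0,-0.03]
    - [0,0,-0.03]
    - [0,0,-0.03]
    - [0,0,-0.03]
    - [0,0,-0.03]
    - [0,0,-0.03]
    - [0,0,-0.03]
    - [0,0,-0.03]
    - [0,0,-0.03]
  hand: [0.1,0.1,0.1,0.1,0.1,0.1,0.1,0.1,0.1,0.1]

```text
clock: 6.55
eef_pos: [505.1, -123.1, 230.6]
eef_rot: [3.142, 0.001, -0.158]
wrist_force: [1.3, 1.6, -2.3]
finger_gap: 27.8
finger_force: 25.0
```

Call:
move_arm:
  dp:
    - [2,-50,0]
    - [2,-50,0]
    - [2,-45,0]
    - [2,-40,0]
    - [1,-25,0]
    - [0,-15,0]
    - [0,0,-30]
    - [0,0,-30]
    - [0,0,-20]
    - [0,0,0]
  rotation:
    - [0,0,-0.03]
    - [0,0,-0.03]
    - [0,0,-0.022]
    - [0,0,0]
    - [0,0,0]
    - [0,0,0]
    - [0,0,0]
    - [0,0,0]
    - [0,0,0]
    - [0,0,0]
  hand: [0.1,0.1,0.1,0.1,0.1,0.1,0.1,0.1,0.1,0.1]

```text
clock: 7.8
eef_pos: [514.3, -345.2, 149.8]
eef_rot: [-3.14, 0.003, -0.237]
wrist_force: [-0.5, 0.4, -0.7]
finger_gap: 27.8
finger_force: 25.0
```

```bash
python3 - <<'E'
from h import *
im=[];cs={}
for n,(u,v) in(("top",(396,184)),("side",(345,110))):
    c=camera(n); im.append(cv2.resize(c["image"][v:v+100,u:u+100,::-1],(400,400),interpolation=cv2.INTER_CUBIC)); cs[n]=c
cv2.imwrite("pics/ref.png",np.hstack(im))
st=manip.read_state();p=st["eef_pos"];print(p,st["eef_rot"],st["wrist_force"],st["joints"])
tip=p+[0,0,-75.4];print("pred tip side crop px",((proj(cs["side"],tip)-[345,110]+.5)*4-.5), "ref mark", (proj(cs["side"],[514.5,-345.5,25])-[345,110]+.5)*4-.5)
E
```

```text
[ 515.24003704 -345.82238113  152.19789771] [ 3.14133820e+00 -5.33655911e-04 -2.37309832e-01] [ 0.06683463  0.06169012 -1.34081941] [-6.50132686e-01  5.00477770e-01  1.36844629e+00 -1.98542896e-05
  1.27207769e+00  1.15797938e+00]
pred tip side crop px [[204.72603485 236.62839645]] ref mark [[200.80087756 281.80490126]]
```

View pics/ref.png

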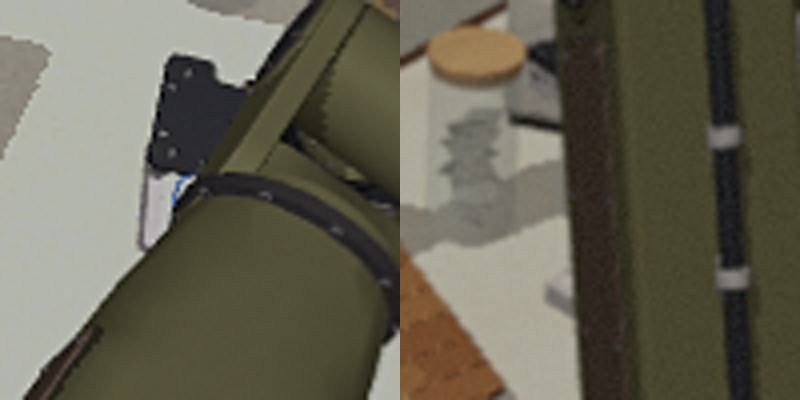

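Call:
move_arm:
  dp:
    - [0,0,-20]
    - [0,0,-15]
    - [0,0,-8]
    - [0,0,-3]
    - [0,0,0]
  rotation:
    - [0,0,0]
    - [0,0,0]
    - [0,0,0]
    - [0,0,0]
    - [0,0,0]
  hand: [0.1,0.1,0.1,0.1,0.1]

```text
clock: 8.52
eef_pos: [515.3, -345.8, 105.8]
eef_rot: [3.141, -0.0, -0.237]
wrist_force: [-0.1, -0.9, -2.0]
finger_gap: 27.6
finger_force: 25.0
```

Call:
move_arm:
  dp:
    - [0,0,-2]
    - [0,0,-2]
    - [0,0,-2]
    - [0,0,0]
  rotation:
    - [0,0,0]
    - [0,0,0]
    - [0,0,0]
    - [0,0,0]
  hand: [0.1,0.1,0.1,0.1]

```text
clock: 9.02
eef_pos: [515.3, -345.8, 99.5]
eef_rot: [3.141, -0.0, -0.237]
wrist_force: [-0.4, -0.2, -0.2]
finger_gap: 27.8
finger_force: 25.0
```

```bash
cat > avg.py <<'E'
from h import *
S=[]
for i in range(6): camera("side"); S.append(manip.read_state())
for k in("eef_pos","eef_rot","wrist_force"): print(k,np.mean([s[k] for s in S],0).round(3),np.std([s[k] for s in S],0).round(2))
print(S[-1]["clock"])
E
python3 avg.py
```

```text
eef_pos [ 515.288 -345.792   99.621] [0.02 0.01 0.03]
eef_rot [ 3.141 -0.    -0.237] [0. 0. 0.]
wrist_force [-0.092 -0.13   0.129] [0.53 0.4  0.3 ]
9.325
```

Call:
move_arm:
  dp:
    - [0,0,-1.5]
    - [0,0,-1.8]
    - [0,0,0]
    - [0,0,0]
  rotation:
    - [0,0,0]
    - [0,0,0]
    - [0,0,0]
    - [0,0,0]
  hand: [0.1,0.1,0.1,0.1]

```text
clock: 9.82
eef_pos: [515.3, -345.8, 96.3]
eef_rot: [3.142, -0.0, -0.237]
wrist_force: [-0.1, 0.6, 2.0]
finger_gap: 28.2
finger_force: 25.0
```

```bash
python3 avg.py
```

```text
eef_pos [ 515.261 -345.781   96.235] [0.02 0.01 0.03]
eef_rot [ 3.142 -0.    -0.237] [0. 0. 0.]
wrist_force [-0.152 -0.227  1.977] [0.64 0.6  0.45]
10.125
```

Call:
move_arm:
  dp:
    - [0,0,0]
    - [0,0,0]
    - [0,0,0]
    - [0,0,0]
    - [0,0,0]
    - [0,0,0]
    - [0,0,0]
    - [0,0,0]
  rotation:
    - [0,0,0]
    - [0,0,0]
    - [0,0,0]
    - [0,0,0]
    - [0,0,0]
    - [0,0,0]
    - [0,0,0]
    - [0,0,0]
  hand: [0.1,0.1,0.1,0.1,0.1,0.1,0.1,0.1]

```text
clock: 11.12
eef_pos: [515.2, -345.7, 96.2]
eef_rot: [3.142, -0.0, -0.237]
wrist_force: [-0.4, -0.5, 2.4]
finger_gap: 28.1
finger_force: 25.0
```

Call:
move_arm:
  dp:
    - [0,0,5]
    - [0,0,15]
    - [0,0,25]
    - [0,0,30]
    - [0,0,30]
    - [0,0,35]
    - [0,0,0]
  rotation:
    - [0,0,0]
    - [0,0,0]
    - [0,0,0]
    - [0,0,0]
    - [0,0,0]
    - [0,0,0]
    - [0,0,0]
  hand: [0.1,0.1,0.1,0.1,0.1,0.1,0.1]

```text
clock: 12.0
eef_pos: [515.8, -346.1, 239.3]
eef_rot: [3.14, -0.004, -0.237]
wrist_force: [-1.0, -0.0, -2.1]
finger_gap: 27.9
finger_force: 25.0
```

Call:
move_arm:
  dp:
    - [2,0,0]
    - [2,30,0]
    - [2,40,0]
    - [2,45,0]
    - [3,45,0]
    - [3,45,0]
    - [3,45,0]
    - [3,40,0]
    - [2,30,0]
    - [2,10,0]
  rotation:
    - [-0.0095,-0.0395,0]
    - [-0.0095,-0.0395,0]
    - [-0.0095,-0.0395,0]
    - [-0.0095,-0.0395,0]
    - [-0.0095,-0.0395,0]
    - [-0.0095,-0.0395,0]
    - [-0.0095,-0.0395,0]
    - [-0.0095,-0.0395,0]
    - [-0.0095,-0.0395,0]
    - [-0.0095,-0.0395,0]
  hand: [0.1,0.1,0.1,0.1,0.1,0.1,0.1,0.1,0.1,0.1]

```text
clock: 13.25
eef_pos: [538.5, -14.1, 234.8]
eef_rot: [-3.141, -0.405, -0.235]
wrist_force: [0.6, 0.5, -2.3]
finger_gap: 27.9
finger_force: 25.0
```

```bash
python3 - <<'E'
from h import *
from scipy.spatial.transform import Rotation as Ro
im=[]
for n,(u,v) in(("top",(290,165)),("side",(280,140))):
    c=camera(n); im.append(cv2.resize(c["image"][v:v+100,u:u+100,::-1],(400,400),interpolation=cv2.INTER_CUBIC))
    st=manip.read_state();p=st["eef_pos"];z=Ro.from_euler("xyz",st["eef_rot"]).as_matrix()[:,2]
    print(n,(proj(c,[p+75.4*z,[584,-26.5,104]])-[u,v]+.5)*4-.5)
cv2.imwrite("pics/board.png",np.hstack(im))
print(p,z,p+75.4*z)
E
python3 avg.py
```

```text
top [[167.71115087 168.27676524]
 [175.50704888 160.3181091 ]]
side [[194.91364866 165.04247872]
 [184.89830889 213.51222974]]
[538.25840711 -14.62540615 234.75808625] [ 0.38263426 -0.09164832 -0.91934303] [567.1090306  -21.53568981 165.43962187]
eef_pos [538.95  -16.082 235.633] [0.25 0.37 0.26]
eef_rot [-3.141 -0.405 -0.237] [0. 0. 0.]
wrist_force [ 0.078  0.292 -2.02 ] [0.45 0.51 0.38]
13.65
```

View pics/board.png

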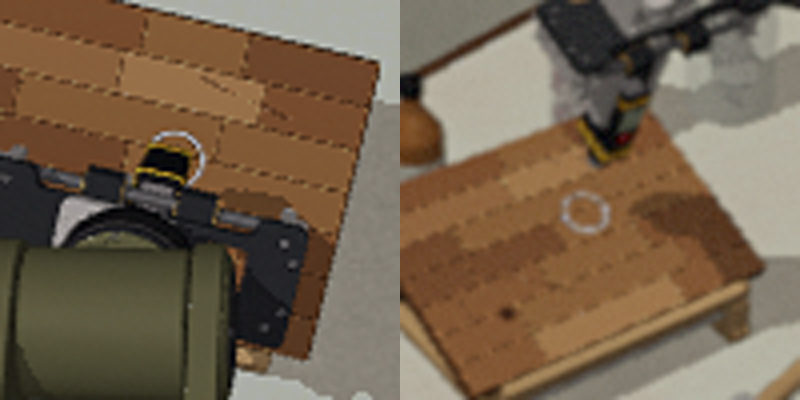

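The view shows the nose at (593,163) in the side crop, 2 px from the predicted tip. The ring at (586,213) and (176,160) matches the measured mark. Approaching along the normal.

Call:
move_arm:
  dp:
    - [-8.3,2.4,-3.7]
    - [7.7,-1.8,-18.4]
    - [7.7,-1.8,-18.4]
    - [3.8,-0.9,-9.2]
    - [1.9,-0.5,-4.6]
    - [0,0,0]
    - [0,0,0]
  rotation:
    - [0,0,0]
    - [0,0,0]
    - [0,0,0]
    - [0,0,0]
    - [0,0,0]
    - [0,0,0]
    - [0,0,0]
  hand: [0.1,0.1,0.1,0.1,0.1,0.1,0.1]

```text
clock: 14.52
eef_pos: [552.1, -18.3, 182.4]
eef_rot: [-3.141, -0.407, -0.237]
wrist_force: [0.6, -0.3, -2.0]
finger_gap: 27.9
finger_force: 25.0
```

```bash
python3 avg.py
```

```text
eef_pos [552.061 -18.316 182.225] [0.03 0.01 0.14]
eef_rot [-3.141 -0.407 -0.237] [0. 0. 0.]
wrist_force [-0.129 -0.012 -2.103] [0.46 0.39 0.62]
14.825
```

Still free, as expected (about 9 mm to go). Continuing slowly, 6 mm and then checking.

Call:
move_arm:
  dp:
    - [0.8,-0.2,-1.8]
    - [0.8,-0.2,-1.8]
    - [0.8,-0.2,-1.8]
    - [0,0,0]
  rotation:
    - [0,0,0]
    - [0,0,0]
    - [0,0,0]
    - [0,0,0]
  hand: [0.1,0.1,0.1,0.1]

```text
clock: 15.32
eef_pos: [554.4, -19.0, 176.2]
eef_rot: [-3.141, -0.406, -0.237]
wrist_force: [-0.2, 0.3, -2.0]
finger_gap: 28.0
finger_force: 25.0
```

Call:
move_arm:
  dp:
    - [0.8,-0.2,-1.8]
    - [0,0,0]
    - [0,0,0]
  rotation:
    - [0,0,0]
    - [0,0,0]
    - [0,0,0]
  hand: [0.1,0.1,0.1]

```text
clock: 15.7
eef_pos: [555.3, -19.1, 174.8]
eef_rot: [-3.141, -0.406, -0.237]
wrist_force: [-0.7, 0.2, -0.3]
finger_gap: 27.8
finger_force: 25.0
```

```bash
python3 avg.py
```

```text
eef_pos [555.256 -19.14  174.757] [0.01 0.01 0.03]
eef_rot [-3.141 -0.406 -0.237] [0. 0. 0.]
wrist_force [-0.834  0.105 -0.279] [0.43 0.71 0.34]
16.0
```

Call:
move_arm:
  dp:
    - [0.6,-0.2,-1.5]
    - [0.6,-0.1,-1.5]
    - [0,0,0]
    - [0,0,0]
    - [0,0,0]
  rotation:
    - [0,0,0]
    - [0,0,0]
    - [0,0,0]
    - [0,0,0]
    - [0,0,0]
  hand: [0.1,0.1,0.1,0.1,0.1]

```text
clock: 16.62
eef_pos: [556.5, -19.4, 171.7]
eef_rot: [-3.141, -0.406, -0.237]
wrist_force: [-1.8, 0.7, 1.1]
finger_gap: 27.6
finger_force: 25.0
```

```bash
python3 - <<'E'
from h import *
from scipy.spatial.transform import Rotation as Ro
im=[]
for n,(u,v) in(("top",(290,165)),("side",(280,140))):
    c=camera(n); im.append(cv2.resize(c["image"][v:v+100,u:u+100,::-1],(400,400),interpolation=cv2.INTER_CUBIC))
st=manip.read_state();p=st["eef_pos"];z=Ro.from_euler("xyz",st["eef_rot"]).as_matrix()[:,2]
print(p+71.4*z)
cv2.imwrite("pics/end.png",np.hstack(im))
E
python3 avg.py
```

```text
[583.88898852 -26.05208666 106.12541413]
eef_pos [556.459 -19.441 171.708] [0.01 0.01 0.02]
eef_rot [-3.141 -0.406 -0.237] [0. 0. 0.]
wrist_force [-0.469  0.441  1.599] [0.64 0.27 0.46]
17.025
```

View pics/end.png

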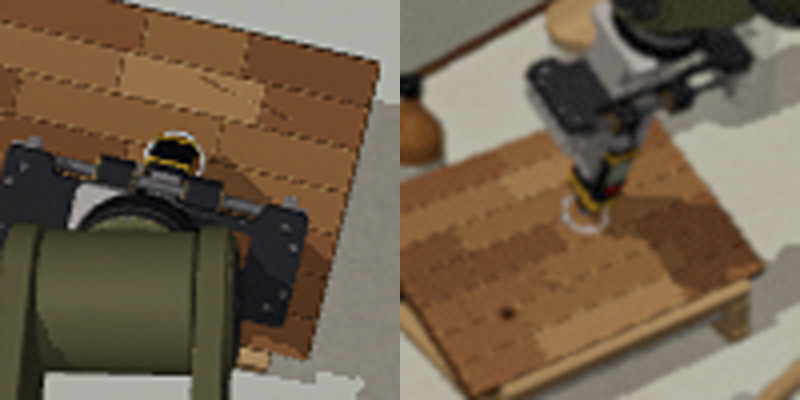

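```bash
python3 - <<'E'
from h import *
from scipy.spatial.transform import Rotation as Ro
k=14;im=[]
for n,(u,v) in(("top",(318,191)),("side",(313,175))):
    c=camera(n); st=manip.read_state();p=st["eef_pos"];z=Ro.from_euler("xyz",st["eef_rot"]).as_matrix()[:,2]
    a=cv2.resize(c["image"][v:v+28,u:u+28,::-1],(392,392),interpolation=cv2.INTER_CUBIC)
    q=(proj(c,[p+71.4*z,p+57*z])-[u,v]+.5)*k-.5;print(n,q)
    for x in q: cv2.circle(a,tuple(int(i) for i in x),3,(255,255,0),-1)
    im.append(a)
cv2.imwrite("pics/end2.png",np.hstack(im))
E
```

```text
top [[221.25078015 196.96648393]
 [215.22325494 212.76417921]]
side [[185.35077035 252.74151811]
 [197.69594813 220.51962736]]
```

View pics/end2.png

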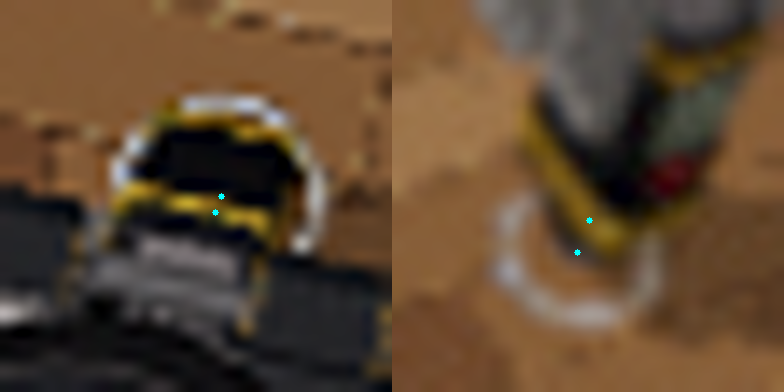

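The ring centre at (578,253) in the side crop and about (220,195) in the top crop coincides with the tip to within 1–2 mm. The push is about 4 N. Handing in.

```bash
python3 -c "
from cell import manip
print(manip.sign_off())"
```

```text
the job is handed in; nothing more can be done
None
```

I handed the job in at about 17 s with the meter held square on the chalk ring (nose about 4 mm in, about 4 N), after checking it for over a second on the reference block at about 3.8 N; the sign-off returned no verdict.

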